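# Gauge the orange-capped locating pin: through the go gap, stopped by the no-go

### The arm

A 6-joint arm with a two-finger parallel gripper is mounted at the origin on the work surface. World frame = base frame: x ahead of the robot, y to its left, z up, the work surface at z = 0. Lengths are in m, angles in rad, forces in N, time in s.
With the tool pointing down it reaches from about 0.35 to 0.975 m from the base axis. Payload 4.9 kg.
Tool frame: the origin (TCP) lies midway between the tips of the shut fingers; the grasp point (between the pads) lies 19 mm behind it; z points along the fingers, y is the line along which they close (so a half turn about z gives the same grasp; the last joint's range is limited). The gripper opens to 85 mm and grips with 20 to 120 N. Pads are 22 mm wide; open, the fingers measure 114 mm over their backs; the gripper's body (76 mm by 85 mm) begins 54 mm behind the grasp point. The pads swing forward as they close: fully open they stand 13 mm farther back than shut.
Start: joints at [-1.387, 0.053, 1.613, -0, 1.476, -0.119], TCP at [0.186, -0.597, 0.231] pointing down, gripper open.
Joint ranges: [-3.01, 3.01], [-1.01, 2.22], [0.06, 2.58], [-1.02, 4.17], [0.09, 2.62], [-3.14, 3.14]. Speed limits (rad/s): [2.57, 2.57, 3.14, 3.14, 3.14, 3.14].

### API

Orientations are given as a rotation vector (axis times angle).
In Python, from station import ctrl, optics, job gives the robot as it stands.
- The arm moves only by the shell command python3 -m jog 'ROWS' [OPENING] [FORCE]. ROWS is JSON, a list of rows, each a list of 2 entries, a list of its own where there are three numbers: the shift along the tool's x, y, z in m, then the turn, a rotation vector about the tool's x, y, z in rad. A call has 1 to 5 rows; each row is the pose to reach, as a shift and turn from the pose commanded when the call began, along the tool's axes at that moment; what a row does not reach only later rows make up. A row lasts 1/10 s, in which the tool goes at most 50 mm and 8.59 degrees, less where a joint would pass 70% of its speed; a pose out of reach is approached as far as the arm can. A call with a gripper value outside its range is refused whole. OPENING is the opening, from 0 (shut) to 1 (fully open), set as the call begins (- or left out, the last holds). The fingers move at their own pace and stop on an object; FORCE is the grip in N (left out, the last holds). Time passes only in rows, so rows that repeat a pose let the fingers close. It gives the time, the measured TCP pose, the force, the opening and the grip force at its end, in the units of the state.
- ctrl.get_obs(): the state, without advancing time (a new reading comes with each control period).
- optics.get_image(name): name is "scene" or "side" or "wrist"; returns a dict with "image" (384x512x3 uint8, blue, green, red), "fx", "fy", "cx", "cy" (pixels), "D" ([k1, k2, p1, p2, k3] as OpenCV has them; the pictures are not rectified), "rvec" (rotation vector, rad) and "tvec" (3), from world to camera coordinates, as OpenCV has them; the wrist camera has in their place "mount" (4x4, takes a point from camera to tool coordinates, whose origin is the TCP and whose axes are the flange's). Camera axes: x right, y down, z forward; pixel columns grow to the right and rows downward; lengths in m; the calibration is good to about 2 mm. A picture is of the moment at which its call begins: read the wrist's pose just before it. There is no depth.
- job.finish_job(): hands the job in; it is judged then, once.
The state is a dict: "t": time; "q": joint angles; "dq": joint speeds; "effort": joint torques, N m; "tool_pos": TCP position; "tool_rot": TCP orientation; "contact_force": force on the tool from outside, world axes, zero at the start; "wrist_torque": the same for the moment, N m; "opening": finger opening in m; "grip_force": force on a finger pad.
Only numpy, scipy, OpenCV 4.12 (cv2) and the standard library are available. Lean on these libraries where they do the work, as an engineer would, in place of code of your own. Each camera call takes 0.05 s, during which the arm holds its last target. There are 200 camera calls.

### The job

Check the orange-capped locating pin in the go/no-go gauge: stand it upright on the gauge's plate at the flared mouth, push it along the lane right through the green go gap and on until the red no-go jaws stop it, pressing it against them. Let go and leave it standing there against the red jaws as proof that it is in size; leave the blue-capped pin where it stands.

Things in the scene. Friction and masses are not known exactly. Their poses are not given: they have to be found in the camera images.
- pin_mid (a point): The pin to check: a plain upright steel cylinder 40 mm in diameter and 70 mm tall whose top 16 mm is an orange cap of the same diameter, about 0.3 kg, standing loose on the table. Being round, it can pivot in fingers that hold it across the lane while it is dragged; held fore and aft it stays upright. This point is its centre, 35 mm above its foot; z is its axis, up.
- blue_pin_mid (a point): A bystander, a like pin (40 mm in diameter, 70 mm tall) with a blue cap, standing loose on the table; it is not to be checked. This point is its centre, 35 mm above its foot.
- gauge: Fixed gauge: aluminium plate 10 mm thick, 150 mm wide, with jaws 18 mm high on it. Origin on the table, on the lane's centre line; x along the lane, the way of pushing. Plate x -120 to 95 mm; bare to -75 (set the pin down near x -85, its centre then 45 mm above the table); green lead-in narrows from 100 mm at x -75 to the green go jaws: 50 mm gap, x -40 to 10. The red jaws stop the pin's centre at x 37.
- red_jaws: The two red no-go jaws at the gauge's far end, fixed on its plate, 30 mm gap between them, each 30 mm long along the lane, 45 mm wide, 18 mm high. Origin on the lane's centre line at the plate's top, midway along the jaws (x 65 mm in the gauge's frame; the faces that stop the pin lie 15 mm before it). Axes as the gauge's.

How it is judged:
By the outcome, as a careful person would: the job done as asked, in the order asked, and still so for the second after the job is handed in, with the robot touching nothing.
It also fails if it takes over 43 s, if anything falls off the work surface, if the arm or the gripper's body presses on something with over 40 N, if the wrist force passes 120 N, or if a joint passes its speed limit or range.

## Working session

There is one attempt and no reset: what is moved stays moved. The work goes in short steps, Python scripts to look and compute and a shell command to move; the robot and the scene stay as the last step left them, time stands still between calls to the robot, and variables do not carry over. Pictures are saved under pics/ and viewed, at most 10 in all, crops included, and the job is handed in when it is done.

```bash
mkdir -p pics && python3 - <<'E'
from station import ctrl, optics
import cv2,numpy as np,pickle
o=ctrl.get_obs(); print(o['t'],o['tool_pos'],o['tool_rot'],o['opening'])
d={}
for n in("scene","side"):
    d[n]=optics.get_image(n); print(n,{k:np.round(v,4).tolist() for k,v in d[n].items() if k!='image'})
    cv2.imwrite(f'pics/{n}0.png',cv2.resize(d[n]['image'],(800,600)))
pickle.dump(d,open('im0.pkl','wb'))
E
```

```text
0.0 [ 0.18622461 -0.59593425  0.23005841] [-3.10359475e+00 -4.73502532e-01  1.43012097e-04] 0.08540657510581519
scene {'fx': 375.0854, 'fy': 375.0854, 'cx': 256.7701, 'cy': 193.8488, 'D': [-0.0475, 0.0, 0.0, 0.0, 0.0], 'rvec': [1.4392, 2.1521, -0.8274], 'tvec': [0.2205, -0.3138, 1.1385]}
side {'fx': 390.4429, 'fy': 390.4429, 'cx': 254.8858, 'cy': 192.0451, 'D': [-0.0427, 0.0, 0.0, 0.0, 0.0], 'rvec': [2.177, -0.2825, 0.1173], 'tvec': [-0.5289, 0.1, 0.8202]}
```

View pics/scene0.png

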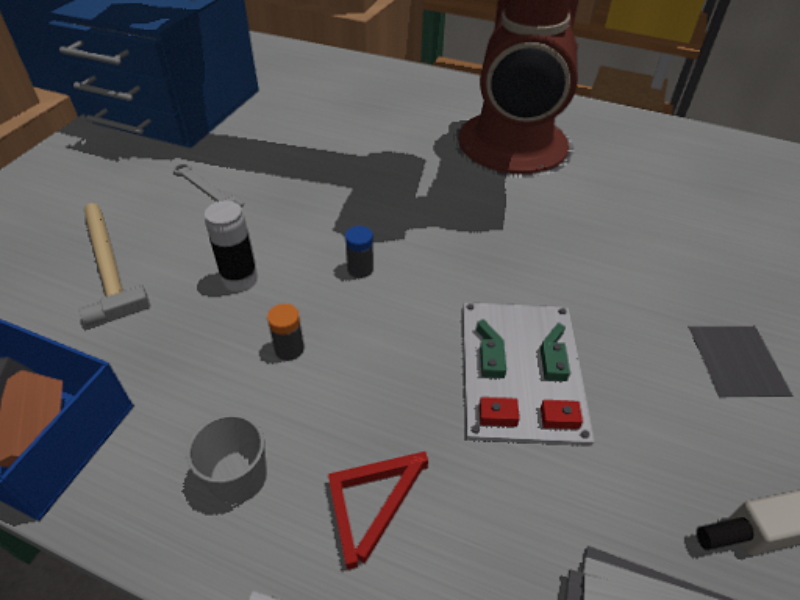

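View pics/side0.png

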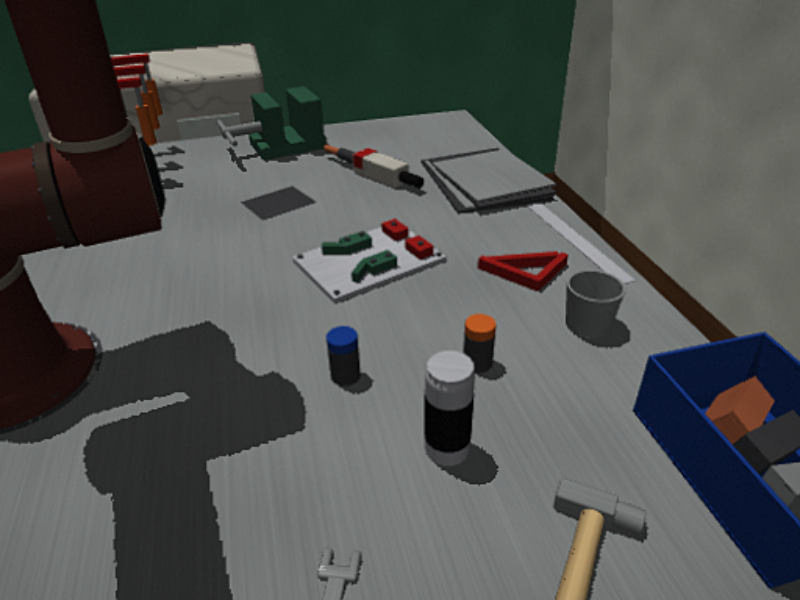

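The scene view shows the orange cap top at about (284,313), the blue cap at (360,234), and the gauge plate with corners (463,304), (568,305), (592,440), (466,438). The red jaws are at the near end. In the side view the orange cap is at (480,322), the blue cap at (342,334), and the plate is around (370,260). Next I'll enlarge these areas.

```bash
python3 - <<'E'
import cv2,numpy as np,pickle
d=pickle.load(open('im0.pkl','rb'))
def crop(n,x,y,w,h,s): return cv2.resize(d[n]['image'][y:y+h,x:x+w],None,fx=s,fy=s,interpolation=cv2.INTER_CUBIC)
c=np.zeros((600,800,3),np.uint8)
c[:600,:400]=crop('scene',285,180,100,150,4)
c[:260,400:]=crop('side',185,133,100,65,4)
c[270:590,400:600]=crop('scene',165,185,40,64,5)
c[270:590,600:800]=crop('side',287,195,40,64,5)
cv2.imwrite('pics/crop0.png',c)
E
```

```text
(no output)
```

View pics/crop0.png

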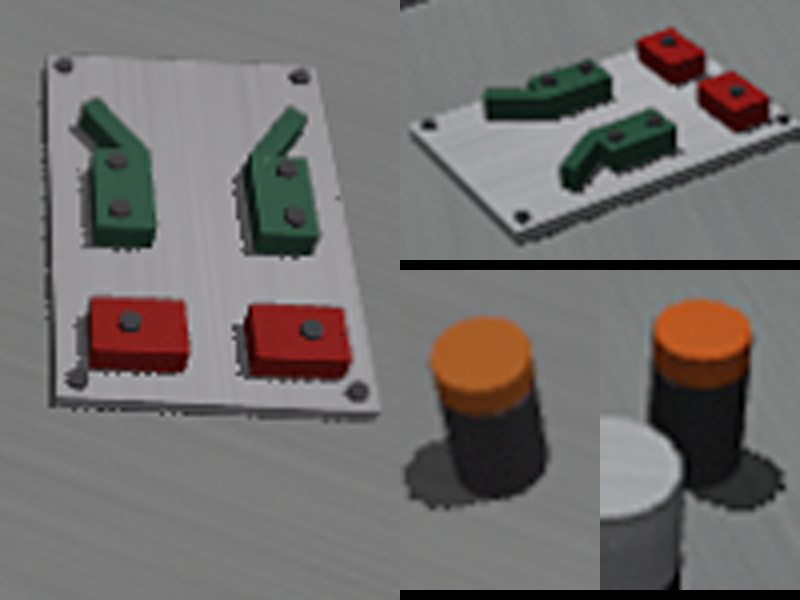

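In the crop, the plate's top corners are scene (50,57), (315,66), (379,410), (54,402) and side (520,235), (411,127), (800,120). The orange cap's top centre is at (481,354) in the scene panel and (702,329) in the side panel. I'll triangulate these.

```bash
cat > h.py <<'E'
import cv2,numpy as np,pickle
from scipy.optimize import least_squares
from scipy.spatial.transform import Rotation as R
def proj(im,P):
    K=np.array([[im['fx'],0,im['cx']],[0,im['fy'],im['cy']],[0,0,1]])
    return cv2.projectPoints(np.atleast_2d(np.float64(P)),np.float64(im['rvec']),np.float64(im['tvec']),K,np.float64(im['D']))[0][:,0]
def tri(ims,uv):
    f=lambda p:np.concatenate([proj(i,p)[0]-u for i,u in zip(ims,uv)])
    r=least_squares(f,[.5,-.3,.05]); return r.x,np.round(r.fun,2)
def wristcam(im,o):
    m=np.array(im['mount']); T=np.eye(4); T[:3,:3]=R.from_rotvec(o['tool_rot']).as_matrix(); T[:3,3]=o['tool_pos']
    C=np.linalg.inv(T@m); im['rvec']=R.from_matrix(C[:3,:3]).as_rotvec(); im['tvec']=C[:3,3]; return im
E
python3 - <<'E'
from h import *
d=pickle.load(open('im0.pkl','rb')); S,D=d['scene'],d['side']
n=lambda x,y,x0,y0,s,X=0,Y=0:np.array([x0+(x-X+.5)/s-.5,y0+(y-Y+.5)/s-.5])
sc=[n(x,y,285,180,4) for x,y in((50,57),(315,66),(379,410),(54,402))]
sd=[n(x,y,185,133,4,400) for x,y in((520,235),(411,127),(800,120))]
print('pin',tri([S,D],[n(481,354,165,185,5,400,270),n(702,329,287,195,5,600,270)]))
print('blue',tri([S,D],[np.array([360,234])*.64,np.array([342,334])*.64]))
for a,b in((0,0),(1,1),(3,2)): print(tri([S,D],[sc[a],sd[b]]))
L=np.array([[-.12,-.075],[-.12,.075],[.095,.075],[.095,-.075]])
def pts(p):
    c,s=np.cos(p[2]),np.sin(p[2]); return np.c_[p[0]+c*L[:,0]-s*L[:,1],p[1]+s*L[:,0]+c*L[:,1],np.full(4,p[3])]
f=lambda p:np.r_[(proj(S,pts(p))-sc).ravel(),(proj(D,pts(p)[[0,1,3]])-sd).ravel()]
r=least_squares(f,[.5,-.1,0,.01]); print(r.x,np.round(r.fun,2))
o=__import__('station').ctrl.get_obs()
print(R.from_rotvec(o['tool_rot']).as_matrix().round(3))
E
```

```text
pin (array([ 0.61761965, -0.14854582,  0.06926166]), array([ 0.36, -0.24,  0.41,  0.18]))
blue (array([ 0.44245469, -0.12407117,  0.07036587]), array([-0.25,  0.24, -0.25, -0.17]))
(array([0.45565541, 0.04234314, 0.00800573]), array([-0.45,  0.46, -0.56, -0.41]))
(array([0.40589334, 0.18119646, 0.0101393 ]), array([-0.29,  0.34, -0.4 , -0.36]))
(array([0.65854842, 0.11237038, 0.00970147]), array([ 0.8 , -0.67,  1.3 ,  0.74]))
[0.54357708 0.15095091 0.33961467 0.0094157 ] [-1.25 -0.31 -0.1   0.49  0.74  0.75  0.6  -0.86 -0.56 -0.39 -0.55 -0.19
  1.2   0.95]
[[ 0.955  0.298 -0.   ]
 [ 0.298 -0.955  0.002]
 [ 0.    -0.002 -1.   ]]
```

```bash
cat > go.py <<'E'
# usage: go.py x y z yaw_of_tool_y : prints shift & turn in tool axes
import sys; from h import *; from station import ctrl
o=ctrl.get_obs(); x,y,z,a=map(float,sys.argv[1:5])
A=R.from_rotvec(o['tool_rot']); yy=np.array([np.cos(a),np.sin(a),0]); zz=np.array([0,0,-1.])
B=R.from_matrix(np.c_[np.cross(yy,zz),yy,zz])
print('t',round(o['t'],2),'pos',np.round(o['tool_pos'],4),'op',round(o['opening'],4),'grip',np.round(o['grip_force'],1),'F',np.round(o['contact_force'],1))
print('shift',np.round(A.inv().apply(np.array([x,y,z])-o['tool_pos']),4),'turn',np.round((A.inv()*B).as_rotvec(),4),'q6',round(o['q'][5],2))
E
python3 -m jog '[[[0.03,-0.017,0],[0,0,-0.13]],[[0.075,-0.041,0],[0,0,-0.26]],[[0.12,-0.066,0],[0,0,-0.39]],[[0.165,-0.09,0],[0,0,-0.52]],[[0.21,-0.115,0],[0,0,-0.65]]]' 1 40
python3 go.py 0.6176 -0.1485 0.17 0.3396
```

```text
t: 0.6
tool_pos: [0.35, -0.426, 0.2308]
tool_rot: [-2.788, -1.447, -0.0]
contact_force: [0.8, 0.1, 0.1]
opening: 0.0856
grip_force: 0.0
t 0.6 pos [ 0.35   -0.426   0.2308] op 0.0856 grip 0.0 F [0.8 0.1 0.1]
shift [0.3809 0.0592 0.0609] turn [-3.000e-04 -6.000e-04 -9.527e-01] q6 -0.4
```

```bash
python3 -m jog '[[[0.045,0.007,0],[0,0,-0.13]],[[0.09,0.014,0],[0,0,-0.26]],[[0.135,0.021,0],[0,0,-0.39]],[[0.18,0.028,0],[0,0,-0.52]],[[0.225,0.035,0],[0,0,-0.65]]]'
python3 go.py 0.6176 -0.1485 0.17 0.3396
```

```text
t: 1.1
tool_pos: [0.5088, -0.2629, 0.2309]
tool_rot: [-2.179, -2.262, 0.0]
contact_force: [0.7, -0.5, -0.2]
opening: 0.0856
grip_force: 0.0
t 1.1 pos [ 0.5088 -0.2629  0.2309] op 0.0856 grip 0.0 F [ 0.7 -0.5 -0.2]
shift [0.1102 0.113  0.0608] turn [-4.000e-04 -3.000e-04 -3.022e-01] q6 -0.64
```

```bash
python3 -m jog '[[[0.028,0.028,0],[0,0,-0.1]],[[0.056,0.057,0],[0,0,-0.2]],[[0.084,0.086,0.01],[0,0,-0.302]],[[0.11,0.113,0.03],[0,0,-0.302]],[[0.11,0.113,0.06],[0,0,-0.302]]]'
python3 -m jog '[[[0,0,0],[0,0,0]],[[0,0,0],[0,0,0]]]' >/dev/null
python3 go.py 0.6176 -0.1485 0.041 0.3396
python3 - <<'E'
from h import *
from station import ctrl,optics
o=ctrl.get_obs(); w=wristcam(optics.get_image('wrist'),o)
pickle.dump(w,open('w1.pkl','wb')); print(proj(w,[[.6176,-.1485,.07],[.6176,-.1485,.0]])*800/512)
cv2.imwrite('pics/w1.png',cv2.resize(w['image'],(800,600)))
E
```

```text
t: 1.6
tool_pos: [0.6208, -0.1481, 0.1724]
tool_rot: [1.813, 2.561, 0.004]
contact_force: [-0.9, -1.2, 0.7]
opening: 0.0858
grip_force: 0.0
t 1.8 pos [ 0.6166 -0.151   0.1704] op 0.0855 grip 0.0 F [ 0.5 -0.4  0.8]
shift [0.0019 0.002  0.1294] turn [-0.0021 -0.0015 -0.0058] q6 -0.69
[[407.3313077  299.5939077 ]
 [406.76763019 270.88603303]]
```

View pics/w1.png

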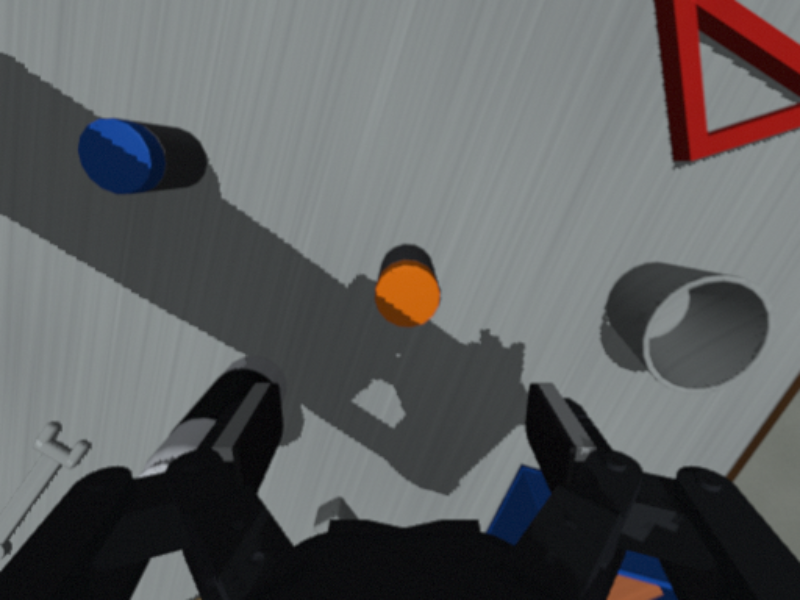

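The wrist view shows the orange cap centre at (408,295), against a predicted (407,300). That puts the pin about 2–3 mm further along tool +x. The bottle is at lower left, so I'll check its clearance before descending.

```bash
python3 - <<'E'
from h import *
d=pickle.load(open('im0.pkl','rb')); S,D=d['scene'],d['side']
k=.64
print('bottle top',tri([S,D],[np.array([225,211])*k,np.array([450,368])*k]))
print('cup rim',tri([S,D],[np.array([228,443])*k,np.array([595,288])*k]))
w=pickle.load(open('w1.pkl','rb'))
n=lambda x,y,x0,y0,s,X=0,Y=0:np.array([x0+(x-X+.5)/s-.5,y0+(y-Y+.5)/s-.5])
print(tri([S,D,w],[n(481,354,165,185,5,400,270),n(702,329,287,195,5,600,270),np.array([408,295])*k]))
E
python3 go.py 0.617 -0.147 0.031 0.3396
```

```text
bottle top (array([ 0.53114497, -0.27994484,  0.12748967]), array([-0.7 ,  0.49, -0.6 , -0.28]))
cup rim (array([ 0.79754441, -0.11349154,  0.0667237 ]), array([-0.61,  0.29, -0.88, -0.21]))
(array([ 0.61744169, -0.14673944,  0.06827435]), array([ 1.28,  0.3 , -0.02,  0.05,  0.02,  0.64]))
t 1.85 pos [ 0.6174 -0.1516  0.1721] op 0.0852 grip 0.0 F [0.2 0.  1. ]
shift [0.0046 0.0011 0.1411] turn [ 0.0003  0.0004 -0.0063] q6 -0.69
```

```bash
python3 -m jog '[[[0.003,0.001,0.03],[0,0,-0.004]],[[0.004,0.001,0.065],[0,0,-0.004]],[[0.004,0.001,0.1],[0,0,-0.004]],[[0.004,0.001,0.125],[0,0,-0.004]],[[0.004,0.001,0.139],[0,0,-0.004]]]'
python3 -m jog '[[[0,0,0],[0,0,0]],[[0,0,0],[0,0,0]],[[0,0,0],[0,0,0]],[[0,0,0],[0,0,0]],[[0,0,0],[0,0,0]]]' 0 50
python3 -m jog '[[[0,0,0],[0,0,0]],[[0,0,0],[0,0,0]],[[0,0,0],[0,0,0]],[[0,0,0],[0,0,0]],[[0,0,0],[0,0,0]]]'
```

```text
t: 2.35
tool_pos: [0.6165, -0.1478, 0.0318]
tool_rot: [-1.818, -2.562, 0.0]
contact_force: [-0.3, 0.5, 0.1]
opening: 0.0853
grip_force: 0.0
t: 2.85
tool_pos: [0.6186, -0.1478, 0.0351]
tool_rot: [1.814, 2.56, 0.001]
contact_force: [-1.3, -1.1, 6.0]
opening: 0.0391
grip_force: 50.0
t: 3.35
tool_pos: [0.6186, -0.1478, 0.0351]
tool_rot: [1.814, 2.56, 0.001]
contact_force: [-2.6, -1.0, 6.3]
opening: 0.0391
grip_force: 50.0
```

```bash
python3 -m jog '[[[0,0,-0.015],[0,0,0]],[[0,0,-0.04],[0,0,0]],[[0,0,-0.07],[0,0,0]],[[0,0,-0.09],[0,0,0]],[[0,0,-0.1],[0,0,0]]]'
python3 -m jog '[[[0.02,-0.004,0],[0,0,0]],[[0.06,-0.01,0],[0,0,0]],[[0.1,-0.02,0],[0,0,0]],[[0.14,-0.027,0],[0,0,0]],[[0.18,-0.035,0],[0,0,0]]]'
python3 go.py 0.4634 0.1227 0.1 0.3396
```

```text
t: 3.85
tool_pos: [0.6181, -0.1472, 0.1355]
tool_rot: [1.814, 2.56, 0.002]
contact_force: [0.9, 0.2, -4.1]
opening: 0.0391
grip_force: 50.9
t: 4.35
tool_pos: [0.5226, 0.0126, 0.1314]
tool_rot: [-1.816, -2.562, 0.001]
contact_force: [1.1, 0.9, -3.5]
opening: 0.0389
grip_force: 50.9
t 4.35 pos [0.5226 0.0126 0.1314] op 0.0389 grip 50.9 F [ 1.1  0.9 -3.5]
shift [ 0.1234 -0.0193  0.0316] turn [-0.0014 -0.0012 -0.0021] q6 -0.46
```

```bash
python3 -m jog '[[[0.04,-0.006,0],[0,0,0]],[[0.08,-0.012,0],[0,0,0]],[[0.11,-0.018,0],[0,0,0]],[[0.123,-0.019,0.02],[0,0,0]],[[0.123,-0.019,0.03],[0,0,0]]]'
python3 -m jog '[[[0,0,0],[0,0,0]],[[0,0,0],[0,0,0]],[[0,0,0],[0,0,0]]]' >/dev/null
python3 - <<'E'
from h import *
from station import ctrl,optics
o=ctrl.get_obs(); d={n:optics.get_image(n) for n in('scene','side','wrist')}; d['o']=o; wristcam(d['wrist'],o)
pickle.dump(d,open('im2.pkl','wb')); print(o['tool_pos'],o['contact_force'])
c=np.zeros((600,800,3),np.uint8)
cr=lambda n,x,y,w,h,s: cv2.resize(d[n]['image'][y:y+h,x:x+w],None,fx=s,fy=s,interpolation=cv2.INTER_CUBIC)
c[:600,:360]=cr('scene',275,140,120,200,3)
c[:200,360:780]=cr('side',170,110,140,100,3)[:200]
c[210:540,360:800]=cv2.resize(d['wrist']['image'],(440,330))
cv2.imwrite('pics/c2.png',c)
E
python3 go.py 0.4634 0.1227 0.045 0.3396
```

```text
t: 4.85
tool_pos: [0.4633, 0.1223, 0.1004]
tool_rot: [-1.811, -2.564, 0.003]
contact_force: [-0.0, -0.2, -4.3]
opening: 0.0389
grip_force: 51.0
[0.46655145 0.12027289 0.10305249] [ 0.58022093  0.37971999 -3.51333413]
t 5.3 pos [0.4664 0.1205 0.1031] op 0.039 grip 51.1 F [-0.5 -0.3 -4. ]
shift [ 0.0031 -0.0022  0.0581] turn [ 0.0012  0.0003 -0.0026] q6 -0.24
```

View pics/c2.png

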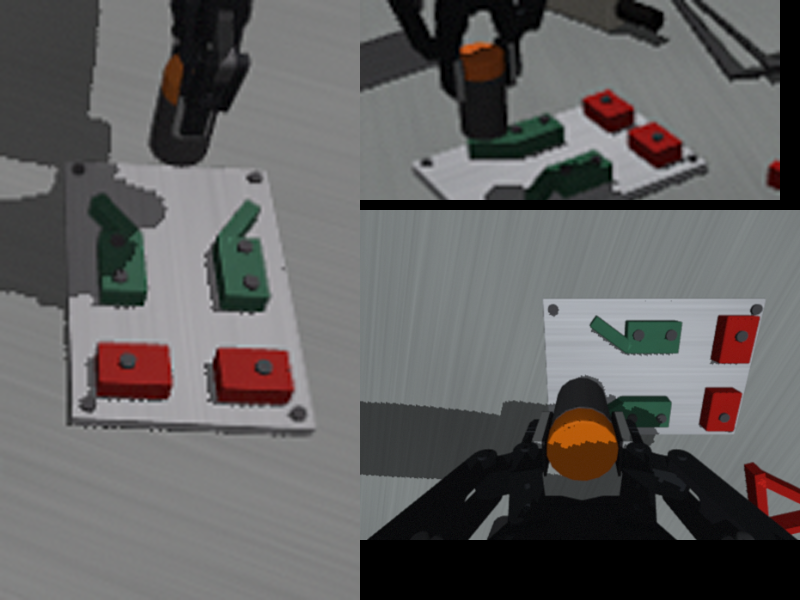

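The third picture shows the pin held upright over the bare mouth. In the wrist panel the plate corners are (543,299), (765,299), (735,433). I'll refit the gauge relative to the tool.

```bash
python3 - <<'E'
from h import *
d=pickle.load(open('im2.pkl','rb')); W=d['wrist']
k=512/440
# sharpen corners in the native image by fitting bright plate quad lines: show crop
im=W['image']; c=cv2.resize(im[95:270,205:485],None,fx=2.857,fy=2.857,interpolation=cv2.INTER_CUBIC)
cv2.imwrite('pics/w2.png',c); print(c.shape)
L=np.array([[-.12,.075],[.095,.075],[.095,-.075]])
uv=(np.array([[543,299],[765,299],[735,433]])-[360,210])*k
def pts(p):
    c,s=np.cos(p[2]),np.sin(p[2]); return np.c_[p[0]+c*L[:,0]-s*L[:,1],p[1]+s*L[:,0]+c*L[:,1],np.full(3,.01)]
r=least_squares(lambda p:(proj(W,pts(p))-uv).ravel(),[.54,.15,.34]); print(r.x,np.round(r.fun,1))
print('pin top pred',proj(W,np.r_[d['o']['tool_pos'][:2],d['o']['tool_pos'][2]+.039])/k+[360,210])
print('scene0 gauge: corner pred',proj(W,[[.4064,.1817,.01],[.6081,.2533,.01],[.6581,.1119,.01]])/k+[360,210])
E
```

```text
(500, 800, 3)
[0.54149294 0.1528108  0.3421453 ] [-1.7  0.2  1.8 -1.  -0.1  1.9]
pin top pred [[582.5143213  460.30132261]]
scene0 gauge: corner pred [[544.19958695 301.83151429]
 [767.41501703 301.0869541 ]
 [735.39852317 436.66280548]]
```

View pics/w2.png

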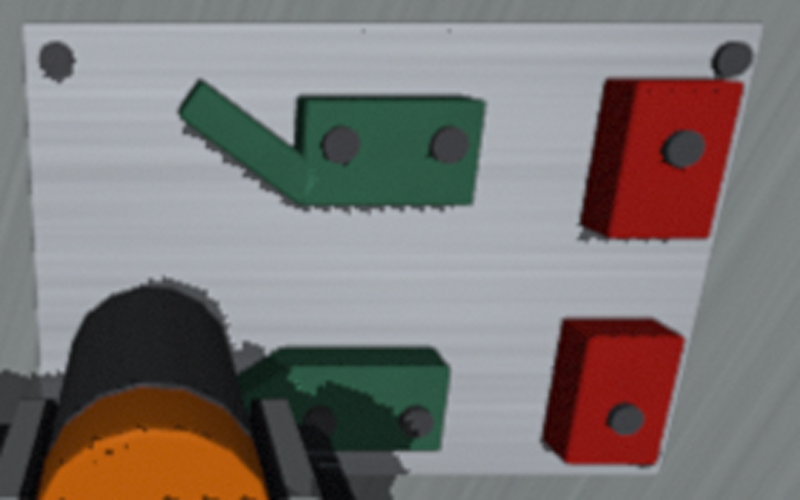

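Crop readings (x,y): plate corners (23,24), (763,24), (660,472); red inner corners (708,238), (683,335), (608,238), (570,335); green inner corners (472,205), (448,367).

```bash
python3 - <<'E'
from h import *
d=pickle.load(open('im2.pkl','rb')); W=d['wrist']; o=d['o']
M=np.array([[23,24,-120,75,10],[763,24,95,75,10],[660,472,95,-75,10],[708,238,80,15,28],[683,335,80,-15,28],[608,238,50,15,28],[570,335,50,-15,28],[472,205,10,25,28],[448,367,10,-25,28]],float)
uv=np.array([205,95])+(M[:,:2]+.5)/2.857-.5; G=M[:,2:]/1e3
def pts(p):
    c,s=np.cos(p[2]),np.sin(p[2]); return np.c_[p[0]+c*G[:,0]-s*G[:,1],p[1]+s*G[:,0]+c*G[:,1],G[:,2]+p[3]]
for ff in(0,1):
  r=least_squares(lambda p:np.r_[(proj(W,pts(p*[1,1,1,ff]))-uv).ravel(),p[3]*300*(1-ff)],[.54,.15,.34,0]); print(r.x,np.round(r.fun,1))
p=r.x; 
# TCP in gauge frame
v=o['tool_pos'][:2]-p[:2]; c,s=np.cos(p[2]),np.sin(p[2]); print('tcp in gauge',c*v[0]+s*v[1],-s*v[0]+c*v[1])
P=np.r_[o['tool_pos'][:2],o['tool_pos'][2]+.035]
k=512/440; print(proj(W,[P,P+[-.001*s,.001*c,0]])/k+[360,210])
E
```

```text
[0.54000158 0.15308857 0.33703998 0.        ] [-2.7 -1.1  0.3 -0.9 -1.1  1.3 -0.3  0.7  0.6  0.3 -1.6  0.6  5.4  0.3
 -0.7  0.3  0.3 -0.3  0. ]
[ 0.54142945  0.15296538  0.33689901 -0.00254934] [-0.6 -0.4 -0.6 -0.1 -1.5  0.4 -1.   0.5  0.  -0.2 -1.8  0.5  5.2 -0.2
 -0.4  0.3  0.6 -0.9 -0. ]
tcp in gauge -0.08147557887572004 -0.006102825570118559
[[582.49169791 455.47177501]
 [582.49480213 453.92486905]]
```

```bash
python3 -m jog '[[[0.002,-0.002,0.015],[0,0,0]],[[0.0035,-0.003,0.03],[0,0,0]],[[0.0035,-0.003,0.042],[0,0,0]],[[0.0035,-0.003,0.049],[0,0,0]],[[0.0035,-0.003,0.052],[0,0,0]]]'
python3 -m jog '[[[0,0,0.001],[0,0,0]],[[0,0,0.002],[0,0,0]],[[0,0,0.003],[0,0,0]],[[0,0,0.003],[0,0,0]]]'
```

```text
t: 5.8
tool_pos: [0.4609, 0.1232, 0.0489]
tool_rot: [-1.815, -2.562, 0.002]
contact_force: [0.6, 0.3, -4.5]
opening: 0.0392
grip_force: 51.1
t: 6.2
tool_pos: [0.462, 0.1233, 0.0477]
tool_rot: [1.816, 2.563, 0.001]
contact_force: [-0.7, -0.4, -4.1]
opening: 0.0389
grip_force: 51.1
```

```bash
python3 -m jog '[[[0,0,0.001],[0,0,0]],[[0,0,0.002],[0,0,0]],[[0,0,0.002],[0,0,0]]]'
python3 -m jog '[[[0,0,0.001],[0,0,0]],[[0,0,0.001],[0,0,0]]]'
python3 -m jog '[[[0,0,0.001],[0,0,0]],[[0,0,0.001],[0,0,0]]]'
```

```text
t: 6.5
tool_pos: [0.4617, 0.1233, 0.0453]
tool_rot: [1.816, 2.563, 0.0]
contact_force: [-0.3, -0.1, -3.0]
opening: 0.0389
grip_force: 51.1
t: 6.7
tool_pos: [0.4618, 0.1233, 0.0452]
tool_rot: [-1.816, -2.563, 0.001]
contact_force: [-4.7, -1.9, 4.1]
opening: 0.0388
grip_force: 51.7
t: 6.9
tool_pos: [0.4619, 0.1233, 0.0451]
tool_rot: [-1.816, -2.563, 0.001]
contact_force: [-7.3, -1.5, 11.7]
opening: 0.0392
grip_force: 52.6
```

The foot is on the plate, so I'll ease the press by 1.5 mm and check the alignment.

```bash
python3 -m jog '[[[0,0,-0.001],[0,0,0]],[[0,0,-0.0015],[0,0,0]]]'
python3 - <<'E'
from h import *
from station import ctrl,optics
o=ctrl.get_obs(); d={n:optics.get_image(n) for n in('scene','wrist')}; d['o']=o; wristcam(d['wrist'],o)
pickle.dump(d,open('im3.pkl','wb')); print(o['tool_pos'])
c=np.zeros((600,800,3),np.uint8)
cr=lambda n,x,y,w,h,s: cv2.resize(d[n]['image'][y:y+h,x:x+w],None,fx=s,fy=s,interpolation=cv2.INTER_CUBIC)
c[:600,:400]=cr('scene',280,170,100,150,4)
c[:500,400:]=cr('wrist',212,80,160,200,2.5)
cv2.imwrite('pics/c3.png',c)
E
```

```text
t: 7.1
tool_pos: [0.4618, 0.1233, 0.0452]
tool_rot: [1.816, 2.563, 0.0]
contact_force: [-2.0, -0.1, 0.4]
opening: 0.0387
grip_force: 51.8
[0.4617619  0.12328318 0.04520363]
```

View pics/c3.png

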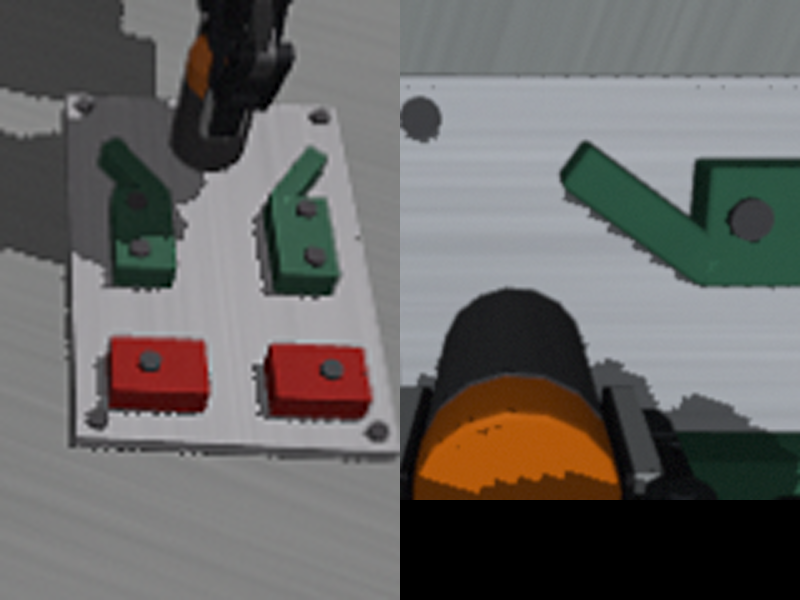

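```bash
python3 - <<'E'
from h import *
d=pickle.load(open('im3.pkl','rb')); W=d['wrist']; o=d['o']
def un(x,y,z):
    uv=np.array([212+(x-400+.5)/2.5-.5,80+(y+.5)/2.5-.5])
    return least_squares(lambda p:proj(W,[p[0],p[1],z])[0]-uv,[.5,.2]).x
a=.338; c,s=np.cos(a),np.sin(a); lat=lambda p:(-s*p[0]+c*p[1], c*p[0]+s*p[1])
for nm,q in dict(foot=(512,288,.01),edgeL=(440,75,.01),edgeR=(780,77,.01),green=(712,284,.028),green2=(795,284,.028)).items(): print(nm,np.round(lat(un(*q)),4))
print('tcp',lat(o['tool_pos'][:2]))
E
```

```text
foot [-0.0158  0.475 ]
edgeL [0.0403 0.4571]
edgeR [0.0399 0.542 ]
green [-0.0086  0.5245]
green2 [-0.0086  0.545 ]
tcp (np.float64(-0.036812887047652884), np.float64(0.4765161168720582))
```

Pin is about 1.5 mm off the centre line towards −y and the heading matches, so I'll correct that while pushing.

```bash
python3 -m jog '[[[0.001,0.006,0],[0,0,0]],[[0.0015,0.016,0],[0,0,0]],[[0.0015,0.026,0],[0,0,0]],[[0.0015,0.034,0],[0,0,0]],[[0.0015,0.04,0],[0,0,0]]]'
python3 -m jog '[[[0,0.006,0],[0,0,0]],[[0,0.014,0],[0,0,0]],[[0,0.022,0],[0,0,0]],[[0,0.03,0],[0,0,0]],[[0,0.036,0],[0,0,0]]]'
python3 -m jog '[[[0,0,0],[0,0,0]]]'
python3 go.py 0.5785 0.1635 0.045 0.338
```

```text
t: 7.7
tool_pos: [0.4987, 0.1377, 0.0452]
tool_rot: [-1.815, -2.563, 0.004]
contact_force: [-7.6, -3.0, 8.5]
opening: 0.0391
grip_force: 52.2
t: 8.2
tool_pos: [0.5327, 0.1497, 0.0452]
tool_rot: [-1.815, -2.563, 0.003]
contact_force: [-7.1, -3.0, 8.5]
opening: 0.0393
grip_force: 52.2
t: 8.3
tool_pos: [0.5339, 0.15, 0.0452]
tool_rot: [1.816, 2.563, 0.002]
contact_force: [-1.6, 0.3, 2.4]
opening: 0.0389
grip_force: 51.7
t 8.3 pos [0.5339 0.15   0.0452] op 0.0389 grip 51.7 F [-1.6  0.3  2.4]
shift [-0.0021  0.0466  0.0002] turn [0.0014 0.0003 0.    ] q6 -0.2
```

```bash
python3 -m jog '[[[0,0.006,0],[0,0,0]],[[0,0.014,0],[0,0,0]],[[0,0.022,0],[0,0,0]],[[0,0.03,0],[0,0,0]],[[0,0.036,0],[0,0,0]]]'
python3 -m jog '[[[0,0.002,0],[0,0,0]],[[0,0.004,0],[0,0,0]],[[0,0.006,0],[0,0,0]],[[0,0.008,0],[0,0,0]],[[0,0.008,0],[0,0,0]]]'
python3 -m jog '[[[0,0.001,0],[0,0,0]],[[0,0.002,0],[0,0,0]],[[0,0.002,0],[0,0,0]]]'
```

```text
t: 8.8
tool_pos: [0.5663, 0.1616, 0.0452]
tool_rot: [-1.815, -2.562, 0.003]
contact_force: [-7.6, -2.9, 9.1]
opening: 0.0388
grip_force: 52.3
t: 9.3
tool_pos: [0.5739, 0.1642, 0.0452]
tool_rot: [-1.816, -2.563, 0.002]
contact_force: [-5.7, -2.3, 6.1]
opening: 0.0394
grip_force: 52.2
t: 9.6
tool_pos: [0.5755, 0.1648, 0.0452]
tool_rot: [-1.815, -2.562, 0.003]
contact_force: [-6.8, -2.0, 7.0]
opening: 0.0387
grip_force: 52.4
```

```bash
python3 -m jog '[[[0,0.001,0],[0,0,0]],[[0,0.002,0],[0,0,0]],[[0,0.002,0],[0,0,0]]]'
python3 -m jog '[[[0,0.001,0],[0,0,0]],[[0,0.002,0],[0,0,0]],[[0,0.002,0],[0,0,0]]]'
python3 -m jog '[[[0,0.001,0],[0,0,0]],[[0,0.0015,0],[0,0,0]],[[0,0.0015,0],[0,0,0]]]'
```

```text
t: 9.9
tool_pos: [0.5765, 0.1652, 0.0452]
tool_rot: [-1.814, -2.561, 0.007]
contact_force: [-9.6, -3.9, 10.1]
opening: 0.0388
grip_force: 52.6
t: 10.2
tool_pos: [0.577, 0.1653, 0.0453]
tool_rot: [-1.812, -2.56, 0.012]
contact_force: [-15.0, -5.7, 15.9]
opening: 0.039
grip_force: 53.4
t: 10.5
tool_pos: [0.5772, 0.1654, 0.0453]
tool_rot: [-1.811, -2.558, 0.017]
contact_force: [-18.7, -7.1, 19.7]
opening: 0.0389
grip_force: 54.0
```

The pin has stopped at lane x of about 36 mm with force rising to 20 N, so it's at the red jaws. I'll ease most of the press to keep the pin upright, then open.

```bash
python3 -m jog '[[[0,-0.001,0],[0,0,0]],[[0,-0.002,0],[0,0,0]],[[0,-0.002,0],[0,0,0]]]'
python3 -m jog '[[[0,0,0],[0,0,0]],[[0,0,0],[0,0,0]],[[0,0,0],[0,0,0]],[[0,0,0],[0,0,0]],[[0,0,0],[0,0,0]]]' 0.75
python3 - <<'E'
from h import *
from station import ctrl,optics
d={n:optics.get_image(n) for n in('scene','side','wrist')}
pickle.dump(d,open('im4.pkl','wb'))
c=np.zeros((600,800,3),np.uint8)
cr=lambda n,x,y,w,h,s: cv2.resize(d[n]['image'][y:y+h,x:x+w],None,fx=s,fy=s,interpolation=cv2.INTER_CUBIC)
c[:400,:400]=cr('scene',285,190,100,100,4)
c[:280,400:]=cr('side',195,115,100,70,4)
c[300:600,400:]=cv2.resize(d['wrist']['image'],(400,300))
cv2.imwrite('pics/c4.png',c)
E
```

```text
t: 10.8
tool_pos: [0.5769, 0.1653, 0.0453]
tool_rot: [-1.813, -2.56, 0.01]
contact_force: [-13.6, -4.6, 13.6]
opening: 0.0388
grip_force: 53.3
t: 11.3
tool_pos: [0.5797, 0.1664, 0.0447]
tool_rot: [1.816, 2.563, 0.0]
contact_force: [-0.2, 1.0, 1.0]
opening: 0.0643
grip_force: 0.0
```

View pics/c4.png

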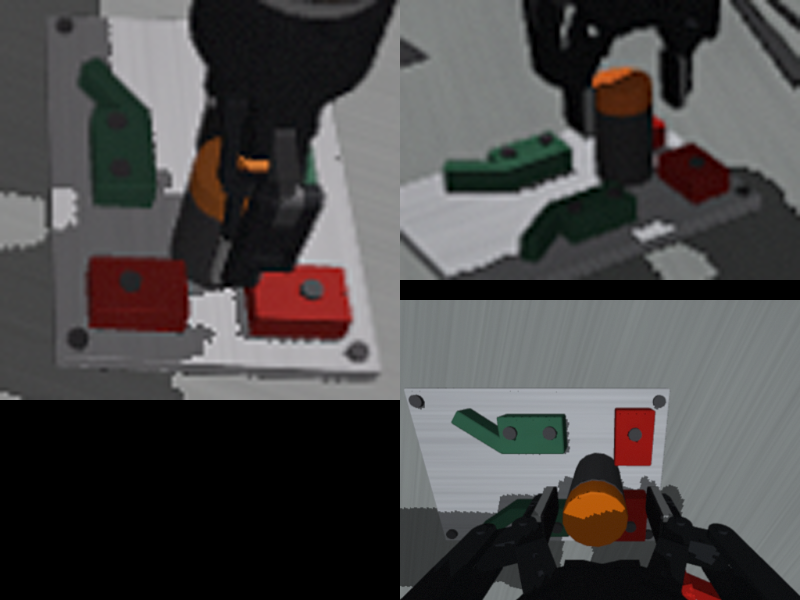

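The pin stands upright at the red jaws with the fingers clear on both sides. In the wrist panel the cap is at (595,513) between the fingers. I'll open fully, retreat straight up and check the contact.

```bash
python3 -m jog '[[[0,0,-0.01],[0,0,0]],[[0,0,-0.035],[0,0,0]],[[0,0,-0.07],[0,0,0]],[[0,0,-0.11],[0,0,0]],[[0,0,-0.15],[0,0,0]]]' 0.8
python3 -m jog '[[[-0.04,0,0],[0,0,0]],[[-0.08,0,0],[0,0,0]],[[-0.1,0,0],[0,0,0]],[[-0.1,0,0],[0,0,0]],[[-0.1,0,0],[0,0,0]]]'
python3 - <<'E'
from h import *
from station import ctrl,optics
o=ctrl.get_obs();d={n:optics.get_image(n) for n in('scene','side','wrist')};d['o']=o; wristcam(d['wrist'],o)
pickle.dump(d,open('im5.pkl','wb'))
g=np.array([.5436,.151]);a=.338;P=[*(g+.037*np.array([np.cos(a),np.sin(a)])),.01]
u,v=np.int32(proj(d['wrist'],P)[0]); print(u,v)
x=min(max(u-50,0),412); y=min(max(v-50,0),284)
c=np.zeros((600,800,3),np.uint8)
cr=lambda n,x,y,w,h,s: cv2.resize(d[n]['image'][y:y+h,x:x+w],None,fx=s,fy=s,interpolation=cv2.INTER_CUBIC)
c[:300,:400]=cr('scene',285,200,100,75,4)
c[:280,400:]=cr('side',195,115,100,70,4)
c[300:600,:400]=cr('wrist',x,y,100,75,4)
c[300:600,400:]=cv2.resize(d['wrist']['image'],(400,300))
cv2.imwrite('pics/c5.png',c); print(x,y,o['t'])
E
```

```text
t: 11.95
tool_pos: [0.5793, 0.1663, 0.1969]
tool_rot: [1.816, 2.563, 0.0]
contact_force: [0.3, 0.4, -0.1]
opening: 0.0682
grip_force: 0.0
t: 12.45
tool_pos: [0.6128, 0.0719, 0.1953]
tool_rot: [1.817, 2.563, 0.001]
contact_force: [-0.2, -0.6, -0.1]
opening: 0.0685
grip_force: 0.0
256 87
206 37 12.45
```

View pics/c5.png

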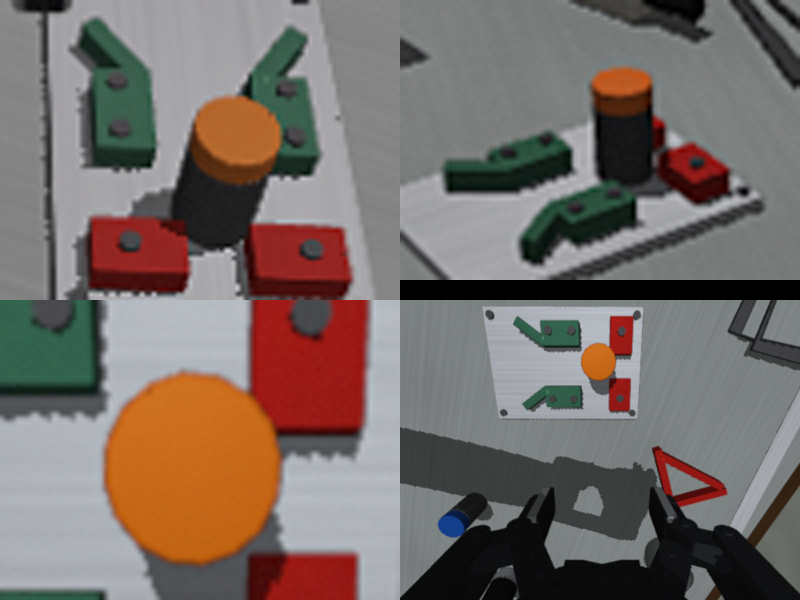

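The pin stands upright between the go and red jaws with the cap overlapping the red corners. In the wrist crop the cap centre is (193,468) and the red near corners are (248,430) and (247,555). I'll measure how far the pin's centre stands from the jaw faces.

```bash
python3 - <<'E'
from h import *
d=pickle.load(open('im5.pkl','rb')); W,S,D=d['wrist'],d['scene'],d['side']
n=lambda x,y,x0,y0,X=0,Y=0:np.array([x0+(x-X+.5)/4-.5,y0+(y-Y+.5)/4-.5])
w=lambda x,y:n(x,y,206,37,0,300)
a=.338; rot=lambda p:np.round([np.cos(a)*p[0]+np.sin(a)*p[1],-np.sin(a)*p[0]+np.cos(a)*p[1]],4)
un=lambda uv,z:least_squares(lambda p:proj(W,[*p,z])[0]-uv,[.5,.2]).x
print('cap wrist',rot(un(w(193,468),.08)))
t,r=tri([S,D,W],[n(236,132,285,200),n(622,82,195,115,400),w(193,468)]); print('cap tri',rot(t),t[2],r)
t,r=tri([S,D],[n(236,132,285,200),n(622,82,195,115,400)]); print('cap s+d',rot(t),t[2],r)
for q in((248,430),(247,555)): print('jaw',rot(un(w(*q),.028)))
print('jaw far edges',rot(un(w(366,420),.028)),rot(un(w(357,580),.028)))
print('green end',rot(un(w(97,385),.028)))
# foot, scene: jaw near corners z .028
uS=lambda uv,z:least_squares(lambda p:proj(S,[*p,z])[0]-uv,[.5,.2]).x
print('scene jaw',rot(uS(n(184,220,285,200),.028)),rot(uS(n(248,224,285,200),.028)),'capS',rot(uS(n(236,132,285,200),.08)))
E
```

```text
cap wrist [ 0.5978 -0.0342]
cap tri [ 0.5978 -0.0344] 0.07769723097308363 [ 1.18  0.02 -0.37  0.2   0.05  0.57]
cap s+d [ 0.5983 -0.0366] 0.07856811223449148 [ 0.13 -0.13  0.21  0.16]
jaw [ 0.6114 -0.021 ]
jaw [ 0.6115 -0.0518]
jaw far edges [ 0.642  -0.0186] [ 0.6414 -0.0582]
green end [ 0.5725 -0.0104]
scene jaw [ 0.6131 -0.0533] [ 0.6137 -0.0232] capS [ 0.5997 -0.0372]
```

The pin's centre is 13.6 mm before the jaw faces, against a nominal 13.2 mm. That agrees with contact within the measuring error, and it was pressed there with about 20 N. The pin is upright and the arm is clear.

```bash
python3 -c "
from station import job; print(job.finish_job())"
```

```text
the job is handed in; nothing more can be done
None
```

The orange-capped pin went through the green go gap and was pressed against the red no-go jaws with about 20 N. I let go and left it standing upright there, touching the jaws as far as the cameras can tell (13.6 mm measured against 13.2 mm nominal). The blue pin was left alone, and the job was handed in at about 12.6 s.

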